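# Back up the sample carousel one notch

## Robot

A 6-joint arm with a two-finger parallel gripper is mounted at the origin on a cart in front of the work surface, level with it; the furniture and walls round the work are solid. World frame = base frame: x ahead of the robot, y to its left, z up, the work surface at z = 0. Lengths are in m, angles in rad, forces in N, time in s.
With the tool pointing down it reaches from about 0.3 to 0.775 m from the base axis. Payload 14.6 kg.
Tool frame: the origin (TCP) lies on the front face of the gripper's body, between the roots of the fingers; the fingertips stand 73 mm ahead of it and the grasp point (between the pads) lies 54 mm ahead of it; x points along the fingers, z is the direction in which the jaws open and shut, and the axes are right-handed (so a half turn about x gives the same grasp; the last joint's range is limited). The gripper opens to 85 mm and grips with 20 to 120 N. Pads are 22 mm wide; open, the fingers measure 114 mm over their backs; the gripper's body (76 mm by 85 mm) begins 54 mm behind the grasp point. The pads swing forward as they close: fully open they stand 13 mm farther back than shut.
Start: joints at [1.178, 0.3, 1.521, -0, 1.321, -0.067], TCP at [0.176, 0.521, 0.304] pointing down, gripper open.
Joint ranges: [-3.03, 3.03], [-0.79, 2.21], [0.23, 2.52], [-1.04, 4.18], [0, 3.07], [-2.55, 2.55]. Speed limits (rad/s): [2.22, 2.22, 2.57, 3.14, 3.14, 3.14].

## Interface

Orientations are given as a unit quaternion [w, x, y, z].
In Python, from bench import ctrl gives the robot as it stands.
- The arm moves only by the shell command python3 -m creep 'ROWS' [FORCE]. ROWS is JSON, a list of rows, each a list of 7 numbers: the gripper command: -1 is shut, 1 is fully open, values between are in proportion, then the shift along the tool's x, y, z in m, then the turn, a rotation vector about the tool's x, y, z in rad. In form: [[fingers, dx, dy, dz, wx, wy, wz], ...]. A call has 1 to 20 rows; each row is the pose to reach, as a shift and turn from the pose measured when the call began, along the tool's axes at that moment; what a row does not reach only later rows make up. A row lasts 1/8 s, in which the tool goes at most 62.5 mm and 10.7 degrees, less where a joint would pass 70% of its speed; a pose out of reach is approached as far as the arm can. A call with a gripper value outside its range is refused whole. The fingers move at their own pace and stop on an object; FORCE is the grip in N (left out, the last holds). Time passes only in rows, so rows that repeat a pose let the fingers close. It gives the time, the measured TCP pose, the force and the opening at its end, in the units of the state.
- ctrl.read_state(): the state, without advancing time (a new reading comes with each control period).
- ctrl.camera(name): name is "scene" or "top" or "wrist"; returns a dict with "pixels" (400x640x3 uint8, red, green, blue), "fovy" (degrees; the focal length in pixels is half the picture's height over the tangent of half this angle, whatever the lens; pixels are square), "cx", "cy" (the principal point, pixels), "R" (3x3) and "t" (3): a world point X has camera coordinates R X + t; the wrist camera has in their place "T_tool_cam" (4x4, takes a point from camera to tool coordinates, whose origin is the TCP and whose axes are the tool frame's). Camera axes: x right, y down, z forward; pixel columns grow to the right and rows downward; lengths in m; the calibration is good to about 2 mm. A picture is of the moment at which its call begins: read the wrist's pose just before it. There is no depth.
- ctrl.hand_in(): hands the job in, once; it reports no verdict.
Trained networks look in a picture, given as the dict that the camera call returned (one of the last four; its "shot" number tells which), for a name from the list of things; names that differ only in an ending like _2 or _b are one class to them, and where a whole thing is asked for, a point or a joint stands for the part that bears it (a point fixed in the world has none). Each returns a list of dicts, best first, with "p" (0 to 1); they miss things now and then, are a little off and sometimes report something else, mostly with a low value. They report only what shows in the picture. A call takes as long as a camera call.
- ctrl.look_for(picture, name): "at" ([column, row] in pixels, amid what is visible of it).
The state is a dict: "time": time; "q": joint angles; "joint_velocities": joint speeds; "joint_efforts": joint torques, N m; "ee_pos": TCP position; "ee_rot": TCP orientation; "ft_force": force on the tool from outside, world axes, zero at the start; "ft_torque": the same for the moment, N m; "width": opening from 0.0 (shut) to 1.0 (fully open).
Only numpy, scipy, OpenCV 4.12 (cv2) and the standard library are available. Lean on these libraries where they do the work, as an engineer would, in place of code of your own. Each camera call takes 0.05 s, during which the arm holds its last target.

## Task

The ratcheted sample carousel on the bench has been advanced one place too far. With a fingertip, lift its pawl by pushing the ball-ended arm away from the wheel until it stays thrown over, then push the wheel by one of its upright posts exactly one notch backward (clockwise seen from above, an eighth of a turn), and push the ball back towards the wheel so that the pawl drops fully into its notch again. Only push: grip and lift nothing, do not turn the wheel forward, do not shift the carousel, and leave the things round it alone.

Things in the scene. Friction and masses are not known exactly. Their poses are not given: they have to be found in the camera images.
- carousel: sample carousel, 3 to 4 kg, standing loose on rubber feet. Origin: on the bench under the wheel's axis; z up; its y axis points level from the wheel's axis to the ratchet pawl. White base plate 200 mm (x) by 262 mm (y, from -100 to +162), top 12 mm above the bench; on it a flat metal wheel and, at +y, the pawl in a grey fork
- wheel_axis (a point): centre of the wheel's disc, on its top face 26 mm above the bench. Wheel 186 mm across, with eight saw teeth standing 9 mm up round its rim (74 to 92 mm off the axis, 45 degrees a notch), four upright posts, a hub 40 mm across and 8 mm high, and four white cups between the posts, 24 mm across, 6 mm high
- wheel (a joint): wheel angle in rad, near 0 at the start, growing counterclockwise seen from above (forward); one notch back is -0.785. Turns stiffly (about 2 N at a post), stays where left. With the pawl down the nose has 0.09 rad of play either way about 0 (and about -0.785); going back it then meets a tooth's step and locks, going forward a ramp lifts it
- pawl (a joint): pawl angle in rad: 0 = nose fully down in a notch, 1.1 = thrown over, nose lifted; nose clear of the teeth above 0.3. Pushing the ball away from the wheel (carousel +y) lifts the nose, towards the wheel lowers it. The heavy ball goes over centre at about 0.35: beyond it falls to the lifted stop by itself, short of it back down. Under 3 N at the ball moves it
- pawl_hinge (a point): the pawl's level hinge axis (along the carousel's x), 44 mm above the bench, 118 mm from the wheel's axis along carousel +y. Grey fork round it 50 mm wide (x), 24 mm deep, top 53 mm above the bench. The pawl's nose, 12 mm wide, reaches 41 mm from the hinge towards the wheel
- pawl_ball (a point): centre of the black ball, 18 mm across, on an 8 mm rod, 58 mm from the hinge, in the plane of carousel x = 0. Pawl down: 24 mm from the hinge towards the wheel's axis, 97 mm above the bench. Pawl thrown over: 36 mm beyond the hinge, away from the wheel, 90 mm above the bench
- post_1 (a point): one of four like upright steel posts on the wheel, 11 mm thick, 32 mm high above the disc, 56 mm from the wheel's axis, 90 degrees apart, turning with it (any may be pushed); the point is the centre of its top, 58 mm above the bench
- post_2 (a point): one of four like upright steel posts on the wheel, 11 mm thick, 32 mm high above the disc, 56 mm from the wheel's axis, 90 degrees apart, turning with it (any may be pushed); the point is the centre of its top, 58 mm above the bench
- post_3 (a point): one of four like upright steel posts on the wheel, 11 mm thick, 32 mm high above the disc, 56 mm from the wheel's axis, 90 degrees apart, turning with it (any may be pushed); the point is the centre of its top, 58 mm above the bench
- post_4 (a point): one of four like upright steel posts on the wheel, 11 mm thick, 32 mm high above the disc, 56 mm from the wheel's axis, 90 degrees apart, turning with it (any may be pushed); the point is the centre of its top, 58 mm above the bench
- conical_flask: glass conical flask, 95 mm across, 113 mm high; bystander, origin at the centre of its underside
- beaker_50: small glass beaker, 50 mm across, 61 mm high, beside the wheel; bystander, origin at the centre of its underside
- petri_dish: flat clear dish, 81 mm across, 15 mm high, in front of the carousel; bystander, origin at the centre of its underside
- dropper_bottle: white dropper bottle with a pointed cap, 31 mm across, 94 mm high, behind the carousel; bystander, origin at the centre of its underside
- stir_bar: white stirring bar, 30 mm long, 9 mm thick, lying in front of the carousel; bystander, origin at the centre of its underside
- marker_pen: black marker pen, 125 mm long, lying; bystander, origin at the centre of its underside
- log_book: dark hard-cover book, 210 by 150 mm, 31 mm thick, lying; bystander, origin at the centre of its underside

How it is judged:
By the outcome, as a careful person would: the job done as asked, in the order asked, and still so for the second after the job is handed in, with the robot touching nothing.
It also fails if it takes over 54 s, if anything falls off the work surface, if the arm or the gripper's body presses on something with over 40 N, if the wrist force passes 120 N, or if a joint passes its speed limit or range.

## Working session

There is one attempt and no reset: what is moved stays moved. The work goes in short steps, Python scripts to look and compute and a shell command to move; the robot and the scene stay as the last step left them, time stands still between calls to the robot, and variables do not carry over. Pictures are saved under pics/ and viewed, and the job is handed in when it is done.

```bash
ls; mkdir -p pics
cat > h.py <<'E'
import numpy as np, cv2
from bench import ctrl
def snap(name,fn):
    c=ctrl.camera(name); cv2.imwrite('pics/'+fn,c['pixels'][:,:,::-1]); return c
def K(c):
    f=200/np.tan(np.radians(c['fovy'])/2); return f,c['cx'],c['cy']
def ray(c,uv):
    f,cx,cy=K(c); d=np.array([(uv[0]-cx)/f,(uv[1]-cy)/f,1.])
    R=np.array(c['R']);t=np.array(c['t']); return -R.T@t, R.T@d
def atz(c,uv,z):
    o,d=ray(c,uv); return o+d*(z-o[2])/d[2]
def proj(c,X):
    f,cx,cy=K(c); p=np.array(c['R'])@X+np.array(c['t']); return np.array([cx+f*p[0]/p[2],cy+f*p[1]/p[2]])
E
python3 - <<'E'
from h import *
np.set_printoptions(precision=4,suppress=True)
s=ctrl.read_state();print(s)
Z=dict(wheel_axis=.026,pawl_hinge=.044,pawl_ball=.097,post_1=.058,beaker_50=.03,conical_flask=.05,petri_dish=.01,dropper_bottle=.05,stir_bar=.005,marker_pen=.005,log_book=.03)
for n in ['top','scene']:
    c=snap(n,n+'0.png'); print(n,c['fovy'],c['cx'],c['cy'],'cam at',ray(c,(0,0))[0])
    for k,z in Z.items():
        for r in ctrl.look_for(c,k)[:6]:
            print(k,r['p'],np.array(r['at']),atz(c,r['at'],z))
E
```

```text
pics
{'time': 0.0, 'q': array([ 1.1784,  0.3005,  1.5216,  0.    ,  1.3207, -0.0666]), 'joint_velocities': array([-0.001 ,  0.0001,  0.0007, -0.0007, -0.0009, -0.0003]), 'joint_efforts': array([  0.0012, -54.3504, -36.1793,   0.    ,   0.004 ,   0.    ]), 'ee_pos': array([0.176 , 0.5209, 0.3033]), 'ee_rot': array([ 0.5741, -0.4125,  0.5748,  0.4121]), 'ft_force': array([0.217 , 0.6182, 1.1767]), 'ft_torque': array([0.0269, 0.0326, 0.0028]), 'width': 0.9987686457977146}
top 55.07557511584185 315.575421357469 200.5148713366976 cam at [0.2415 0.0044 1.4603]
wheel_axis 0.88 [306.5 202. ] [0.5059 0.0352 0.026 ]
wheel_axis 0.55 [354.4 191.2] [ 0.5525 -0.1468  0.026 ]
pawl_hinge 0.65 [305.1 204.7] [0.4922 0.0398 0.044 ]
pawl_ball 0.48 [199.2 212.7] [0.4442 0.4174 0.097 ]
post_1 0.61 [314.  200.7] [0.5057 0.0068 0.058 ]
beaker_50 0.5 [354.6 191.9] [ 0.549  -0.1471  0.03  ]
conical_flask 0.66 [421.9 176.9] [ 0.6093 -0.4001  0.05  ]
petri_dish 0.57 [314.3 240.9] [0.3604 0.0019 0.01  ]
petri_dish 0.29 [312.3 198.8] [0.522  0.0136 0.01  ]
dropper_bottle 0.65 [351.5 192.4] [ 0.5425 -0.1334  0.05 
[... 156 characters left out ...]
   -0.4301  0.005 ]
log_book 0.67 [196.9 213.7] [0.4501 0.446  0.03  ]
scene 54.991287304976964 315.06171439605464 196.26825276872376 cam at [-0.1755 -0.8391  0.7123]
wheel_axis 0.64 [314.3 217.7] [0.51   0.0229 0.026 ]
wheel_axis 0.63 [317.7 218.3] [0.5165 0.0127 0.026 ]
pawl_hinge 0.91 [310.4 219. ] [0.4772 0.0021 0.044 ]
pawl_ball 0.49 [297.8 204.4] [0.4485 0.0301 0.097 ]
post_1 0.96 [314.4 220.1] [ 0.4693 -0.0287  0.058 ]
beaker_50 0.74 [357.6 232.3] [ 0.5573 -0.1363  0.03  ]
conical_flask 0.88 [442.3 266.4] [ 0.5974 -0.4172  0.05  ]
petri_dish 0.67 [279.3 240. ] [0.3577 0.0094 0.01  ]
petri_dish 0.19 [317.3 218.2] [0.532  0.0339 0.01  ]
log_book 0.84 [240.2 183.3] [0.4401 0.4029 0.03  ]
```

Run:
```python
import cv2
a=cv2.imread('pics/top0.png')[140:260,240:400]; cv2.imwrite('pics/top0z.png',cv2.resize(a,None,fx=5,fy=5,interpolation=cv2.INTER_CUBIC))
a=cv2.imread('pics/scene0.png')[150:270,230:390]; cv2.imwrite('pics/scene0z.png',cv2.resize(a,None,fx=5,fy=5,interpolation=cv2.INTER_CUBIC))
```

```text
(no output)
```

View pics/top0z.png

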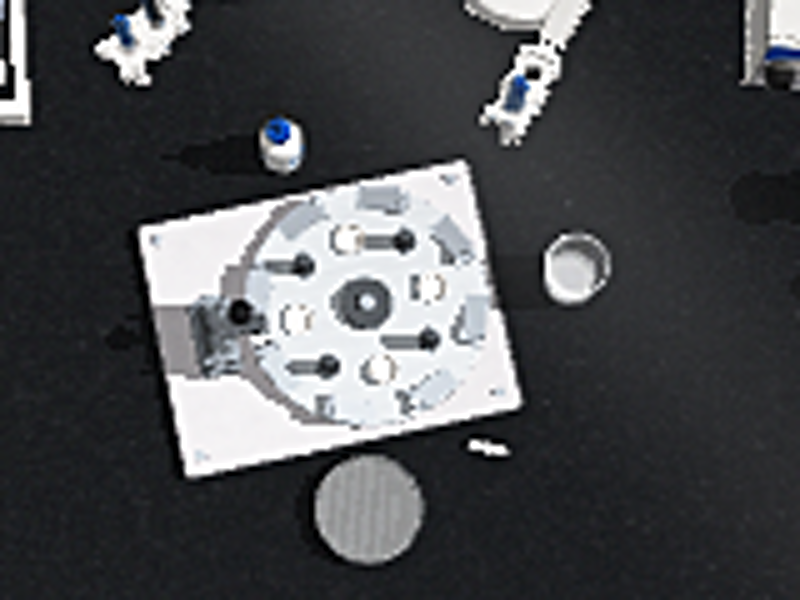

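View pics/scene0z.png

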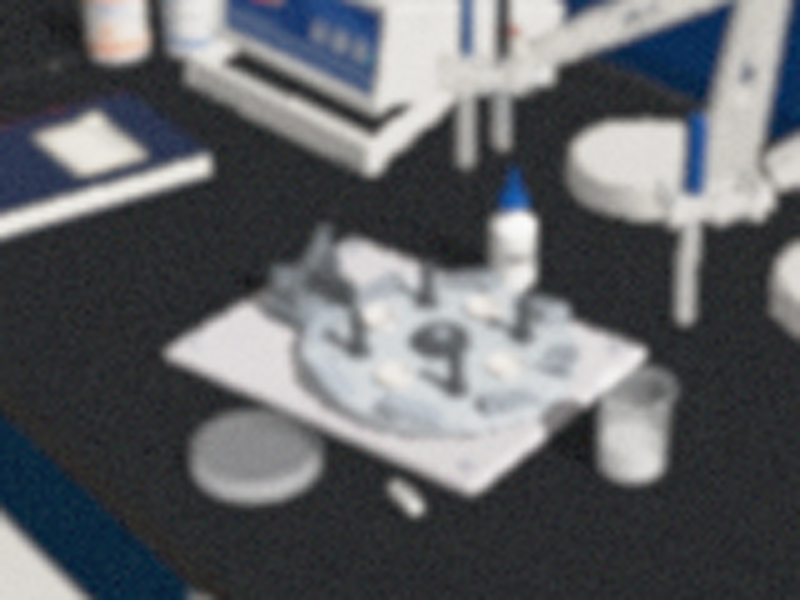

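View pics/top0.png

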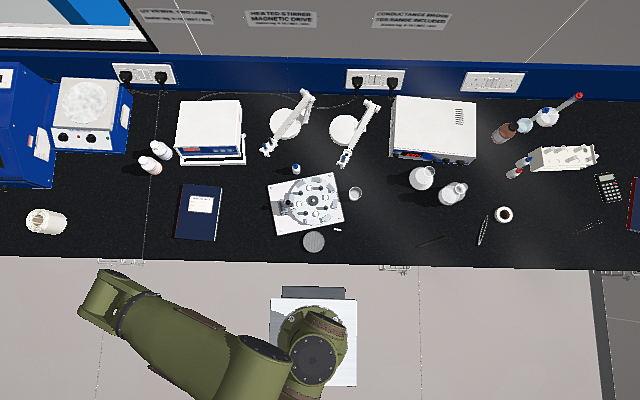

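```bash
cat >> h.py <<'E'
from scipy.optimize import least_squares
def car(p,X):  # p=x,y,yaw
    c,s=np.cos(p[2]),np.sin(p[2]); return np.array([p[0]+c*X[0]-s*X[1],p[1]+s*X[0]+c*X[1],X[2]])
E
python3 - <<'E'
from h import *
np.set_printoptions(precision=4,suppress=True)
c=ctrl.camera('top')
# carousel +x ... y axis toward world +y; x axis then toward world +x (yaw ~0.2)
obs=[((140,228),(.1,.162,.012)),((465,160),(.1,-.1,.012)),((523,408),(-.1,-.1,.012)),((187,478),(-.1,.162,.012)),((366,302),(0,0,.034)),((240,312),(0,.094,.097))]
uv=[((np.array(o)+.5)/5-.5+[240,140]) for o,_ in obs]
f=lambda p:np.concatenate([proj(c,car(p,np.array(X)))-u for u,(_,X) in zip(uv,obs)])
r=least_squares(f,[.5,.01,.2]);print(r.x,r.fun)
p=r.x
for u in [(305,265),(405,240),(428,340),(328,366)]:
    X=atz(c,(np.array(u)+.5)/5-.5+[240,140],.058)-car(p,[0,0,.058]); print(X,np.hypot(*X[:2]),np.degrees(np.arctan2(X[1],X[0])-p[2]))
print('ball',car(p,[0,.094,.097]),'hinge',car(p,[0,.118,.044]))
s=ctrl.read_state()
from scipy.spatial.transform import Rotation as Ro
q=s['ee_rot'];print(Ro.from_quat([q[1],q[2],q[3],q[0]]).as_matrix())
w=snap('wrist','w0.png');print(w['T_tool_cam'],w['fovy'])
E
```

```text
[0.5122 0.0099 0.2336] [-0.7325 -0.3171  0.3619 -0.2554  0.1339 -0.0567 -0.3114  0.227   0.3913
  0.1525  0.1474  0.1903]
[0.023  0.0476 0.    ] 0.052869715949794796 50.8779535053735
[ 0.044  -0.0266  0.    ] 0.05140825657381199 -44.58631618951779
[-0.0315 -0.0453  0.    ] 0.055206500686684236 -138.22339653078978
[-0.0529  0.0283  0.    ] 0.0599579880021592 138.4992292560932
ball [0.4905 0.1014 0.097 ] hinge [0.4849 0.1247 0.044 ]
[[ 0.     -0.9474  0.3201]
 [-0.0001  0.3201  0.9474]
 [-1.     -0.     -0.0001]]
[[ 0.0006 -0.2629  0.9648 -0.0699]
 [ 0.0011 -0.9648 -0.2629  0.0663]
 [ 1.      0.0013 -0.0003 -0.0018]
 [ 0.      0.      0.      1.    ]] 71.3162219985398
```

View pics/w0.png

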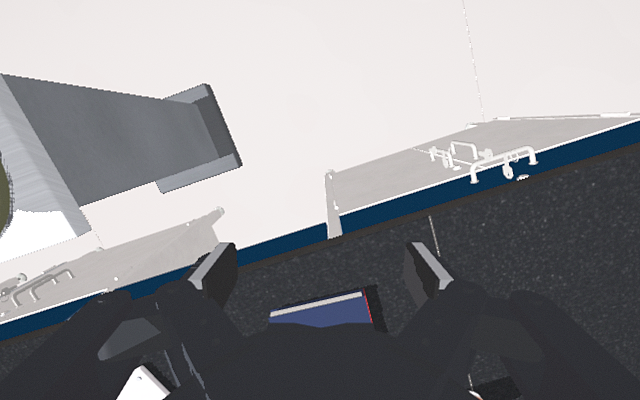

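```bash
cat >> h.py <<'E'
from scipy.spatial.transform import Rotation as Ro
np.set_printoptions(precision=4,suppress=True)
P=np.array([.5122,.0099,.2336])
def pose():
    s=ctrl.read_state(); q=s['ee_rot']; return s,np.array(s['ee_pos']),Ro.from_quat([q[1],q[2],q[3],q[0]]).as_matrix()
def plan(Xcar,p=None):
    """tool shift/turn to put fingertip (73mm ahead) at carousel-frame Xcar, tool y=car y, x down"""
    p=P if p is None else p
    s,e,R=pose(); y=car([0,0,p[2]],[0,1,0]); x=np.array([0,0,-1.]); Rt=np.c_[x,y,np.cross(x,y)]
    T=car(p,Xcar)-.073*x
    print('t',s['time'],'tcp',e,'shift',R.T@(T-e),'turn',Ro.from_matrix(R.T@Rt).as_rotvec(),'F',s['ft_force'],'w',s['width'])
def tipcar(p=None):
    p=P if p is None else p
    s,e,R=pose(); t=e+.073*R[:,0]; d=t-[p[0],p[1],0]; c,S=np.cos(p[2]),np.sin(p[2]); return np.array([c*d[0]+S*d[1],-S*d[0]+c*d[1],d[2]])
def wcam(fn):
    s,e,R=pose(); w=snap('wrist',fn); T=np.array(w['T_tool_cam']); Rwc=R@T[:3,:3]; o=R@T[:3,3]+e
    w['R']=Rwc.T; w['t']=-Rwc.T@o; return w
E
python3 -c "
from h import *
plan([0,.02,.19])"
```

```text
t 1.3 tcp [0.176  0.5211 0.3039] shift [ 0.0409 -0.4715 -0.3597] turn [ 1.0114 -0.      0.    ] F [0.2335 0.6253 0.3327] w 0.9984054136857827
```

```bash
python3 -m creep '[[-1,0.004,-0.047,-0.036,0.1,0,0],[-1,0.008,-0.094,-0.072,0.2,0,0],[-1,0.012,-0.141,-0.108,0.3,0,0],[-1,0.016,-0.189,-0.144,0.4,0,0],[-1,0.02,-0.236,-0.18,0.5,0,0],[-1,0.025,-0.283,-0.216,0.6,0,0],[-1,0.029,-0.33,-0.252,0.7,0,0],[-1,0.033,-0.377,-0.288,0.8,0,0],[-1,0.037,-0.424,-0.324,0.9,0,0],[-1,0.041,-0.4715,-0.36,1.01,0,0],[-1,0.041,-0.4715,-0.36,1.01,0,0],[-1,0.041,-0.4715,-0.36,1.01,0,0],[-1,0.041,-0.4715,-0.36,1.01,0,0],[-1,0.041,-0.4715,-0.36,1.01,0,0]]'
python3 - <<'E'
from h import *
w=wcam('w1.png'); print(tipcar()); plan([0,.02,.19])
for k,z in [('pawl_ball',.097),('wheel_axis',.026),('post_1',.058),('pawl_hinge',.044)]:
    for r in ctrl.look_for(w,k): print(k,r['p'],r['at'],atz(w,r['at'],z))
E
```

```text
time: 3.05
ee_pos: [0.5073, 0.0299, 0.2632]
ee_rot: [0.702, -0.083, 0.702, 0.083]
ft_force: [0.6, 0.1, -0.1]
width: 0.002
[-0.0001  0.0205  0.1901]
t 3.1 tcp [0.5073 0.0298 0.2631] shift [ 0.0001 -0.0005  0.0002] turn [0.0028 0.0004 0.0001] F [ 0.4506 -0.7012  0.237 ] w -0.004156321918659041
pawl_ball 0.84 [324.8, 98.0] [0.4902 0.1129 0.097 ]
wheel_axis 0.67 [323.9, 147.4] [0.501  0.0696 0.026 ]
post_1 0.82 [322.2, 188.2] [0.508  0.0321 0.058 ]
pawl_hinge 0.66 [323.8, 148.5] [0.5006 0.0698 0.044 ]
pawl_hinge 0.25 [320.1, 187.1] [0.5064 0.0296 0.044 ]
```

View pics/w1.png

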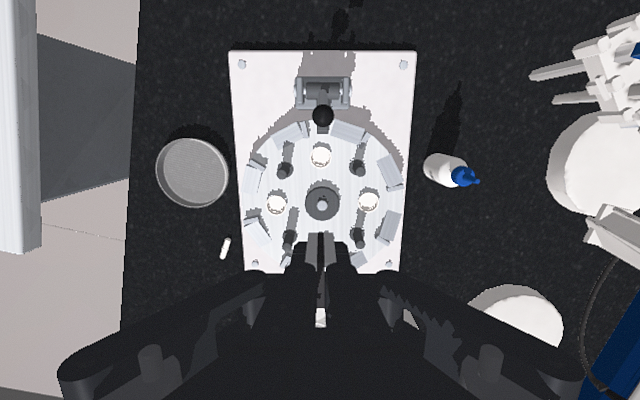

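Run:
```python
import cv2
a=cv2.imread('pics/w1.png')[40:280,220:430]; cv2.imwrite('pics/w1z.png',cv2.resize(a,None,fx=2.5,fy=2.5,interpolation=cv2.INTER_CUBIC))
```

```text
(no output)
```

View pics/w1z.png

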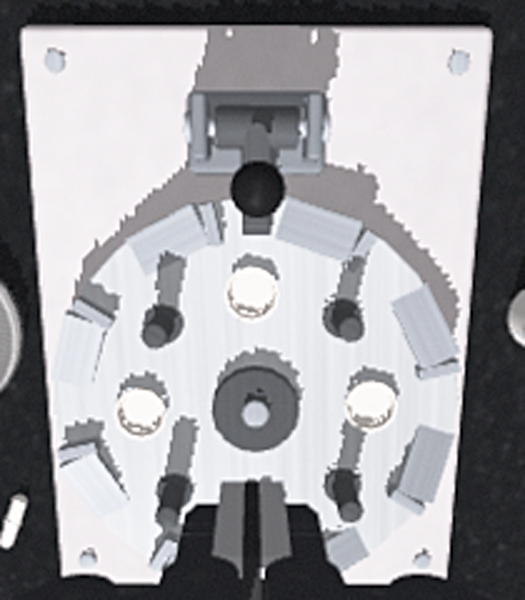

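Run:
```python
from h import *
w=wcam('w1b.png')
U=lambda u:(np.array(u)+.5)/2.5-.5+[220,40]
obs=[((22,27),(-.1,.162,.012)),((492,27),(.1,.162,.012)),((258,189),(0,.094,.097)),((256,411),(0,0,.034))]
f=lambda p:np.concatenate([proj(w,car(p,np.array(X)))-U(u) for u,X in obs])
r=least_squares(f,P);print(r.x,r.fun); p=r.x
for u in [(155,333),(350,328),(346,510),(168,513)]:
    X=atz(w,U(u),.058)-car(p,[0,0,.058]); print(X,np.hypot(*X[:2]),np.degrees(np.arctan2(X[1],X[0])-p[2]))
def g(p,full=False):
    return np.concatenate([f(p[:3])]+[proj(w,car(p[:3],[.056*np.cos(a+p[3]),.056*np.sin(a+p[3]),.058]))-U(u) for u,a in zip([(155,333),(350,328),(346,510),(168,513)],np.radians([135,45,-45,-135]))])
r=least_squares(g,[*P,0]);print(r.x,r.fun)
```

```text
[0.5141 0.0072 0.2359] [-2.1821 -0.7154  2.1088 -0.6155  0.0092  0.625   0.0627  1.1484]
[-0.0489  0.03   -0.    ] 0.057380965497205234 134.95214959233215
[ 0.0261  0.0502 -0.    ] 0.0565234916308183 49.037691882014144
[ 0.0456 -0.0257 -0.    ] 0.052375431364778575 -42.95908957960731
[-0.028 -0.045 -0.   ] 0.05298430917648135 -135.45013471638555
[0.5134 0.0081 0.2332 0.0276] [-2.3514 -2.1232  2.1221 -1.455  -0.2846 -0.7366 -0.3756  0.2406 -0.4907
  0.9461  1.0182  1.0536  1.5723  1.5992 -1.176   2.0166]
```

```bash
sed -i 's/^P=.*/P=np.array([.513,.0085,.2337])/' h.py; python3 -c "
from h import *
plan([0,.062,.088])"
```

```text
t 3.35 tcp [0.5075 0.0292 0.263 ] shift [0.1019 0.0406 0.0006] turn [0.0016 0.0001 0.0001] F [ 0.2425  0.055  -0.999 ] w 0.0002751663030411865
```

```bash
python3 -m creep '[[-1,0.04,0.02,0,0,0,0],[-1,0.08,0.03,0,0,0,0],[-1,0.102,0.04,0.0006,0,0,0],[-1,0.102,0.04,0.0006,0,0,0],[-1,0.102,0.044,0.0006,0,0,0],[-1,0.102,0.048,0.0006,0,0,0],[-1,0.102,0.052,0.0006,0,0,0],[-1,0.102,0.056,0.0006,0,0,0],[-1,0.102,0.06,0.0006,0,0,0],[-1,0.102,0.064,0.0006,0,0,0],[-1,0.102,0.068,0.0006,0,0,0],[-1,0.102,0.072,0.0006,0,0,0],[-1,0.102,0.076,0.0006,0,0,0],[-1,0.102,0.080,0.0006,0,0,0],[-1,0.102,0.082,0.0006,0,0,0]]'
python3 - <<'E'
from h import *
w=wcam('w2.png'); print(tipcar()); c=snap('scene','s2.png')
a=c['pixels'][150:270,230:390,::-1]; cv2.imwrite('pics/s2z.png',cv2.resize(a,None,fx=4,fy=4,interpolation=cv2.INTER_CUBIC))
E
```

```text
time: 5.22
ee_pos: [0.4889, 0.1094, 0.1609]
ee_rot: [0.702, -0.083, 0.702, 0.083]
ft_force: [-0.0, -0.3, -0.2]
width: -0.001
[-0.0001  0.1038  0.0879]
```

View pics/w2.png

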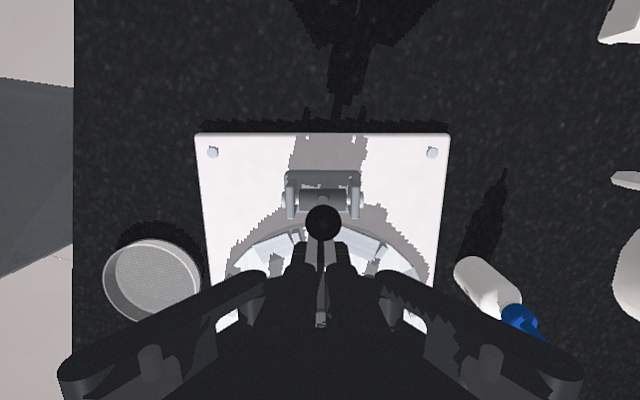

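View pics/s2z.png

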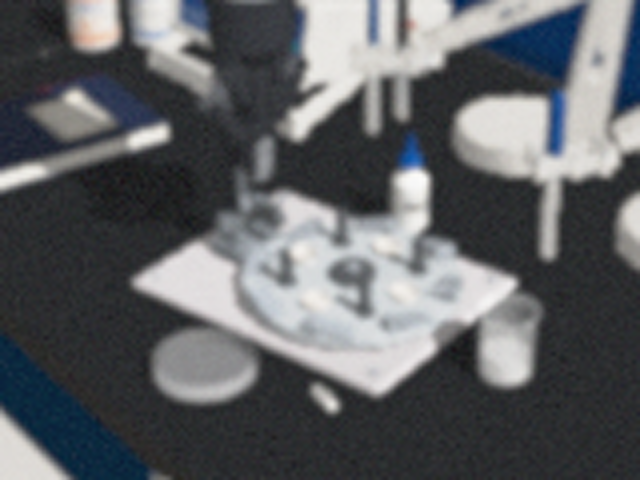

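Run:
```python
from h import *
w=wcam('w2b.png')
for a in [0,.2,.4,.6,.8,1.1]:
    th=np.arctan2(53,-24)-a
    print(a,proj(w,car(P,[0,.118+.058*np.cos(th),.044+.058*np.sin(th)])))
print('tip',proj(w,car(P,[0,.104+.011,.088])),'hinge',proj(w,car(P,[0,.118,.044])),'corner',proj(w,car(P,[.1,.162,.012])),proj(w,car(P,[-.1,.162,.012])))
c=ctrl.camera('top');cv2.imwrite('pics/t2z.png',cv2.resize(c['pixels'][170:230,260:340,::-1],None,fx=8,fy=8,interpolation=cv2.INTER_CUBIC))
```

```text
0 [321.6746 268.3139]
0.2 [321.7967 252.6129]
0.4 [321.9129 232.6855]
0.6 [322.0123 209.8804]
0.8 [322.0852 186.1122]
1.1 [322.1321 153.2349]
tip [321.7758 225.633 ] hinge [321.5182 199.1901] corner [452.6392 132.9864] [190.6207 132.1861]
```

View pics/t2z.png

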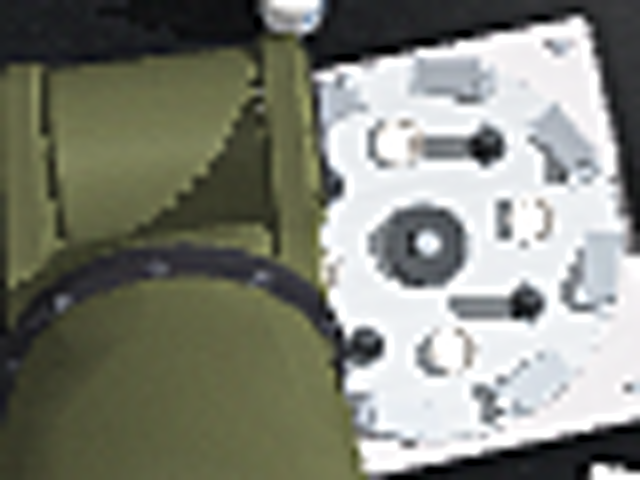

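View pics/w2b.png

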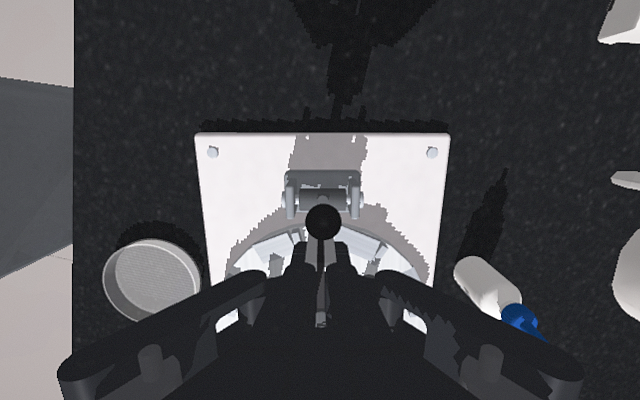

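```bash
python3 -m creep '[[-1,0,0.004,0,0,0,0],[-1,0,0.008,0,0,0,0],[-1,0,0.012,0,0,0,0],[-1,0,0.015,0,0,0,0],[-1,0,0.015,0,0,0,0],[-1,0,0.015,0,0,0,0],[-1,0,0.015,0,0,0,0]]'
python3 - <<'E'
from h import *
w=wcam('w3.png'); print(tipcar())
E
```

```text
time: 6.3
ee_pos: [0.4855, 0.1236, 0.1609]
ee_rot: [0.702, -0.083, 0.702, 0.083]
ft_force: [0.2, -0.2, 0.3]
width: -0.001
[-0.0001  0.1183  0.0879]
```

View pics/w3.png

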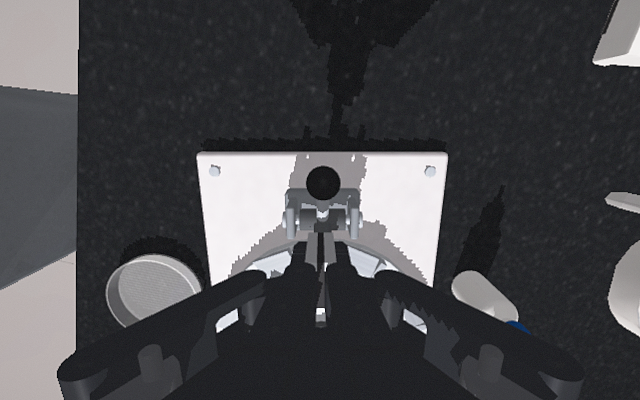

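```bash
python3 -m creep '[[-1,-0.02,0,0,0,0,0],[-1,-0.035,0,0,0,0,0],[-1,-0.035,0,0,0,0,0]]'
python3 -c "
from h import *
plan([.043,.066,.123]);plan([.043,.066,.042])"
```

```text
time: 6.72
ee_pos: [0.4859, 0.1236, 0.1969]
ee_rot: [0.703, -0.083, 0.701, 0.083]
ft_force: [-0.2, -0.8, 0.4]
width: 0.0
t 6.725 tcp [0.4859 0.1236 0.1969] shift [ 0.001  -0.0524  0.0427] turn [0.0014 0.0023 0.0002] F [-0.2147 -0.8132  0.4019] w 0.00033819751085367386
t 6.725 tcp [0.4859 0.1236 0.1969] shift [ 0.082  -0.0523  0.0425] turn [0.0014 0.0023 0.0002] F [-0.2147 -0.8132  0.4019] w 0.00033819751085367386
```

```bash
python3 -m creep '[[-1,0,-0.026,0.021,0,0,0],[-1,0,-0.052,0.0425,0,0,0],[-1,0,-0.052,0.0425,0,0,0],[-1,0.04,-0.052,0.0425,0,0,0],[-1,0.08,-0.052,0.0425,0,0,0],[-1,0.08,-0.052,0.0425,0,0,0]]'
python3 - <<'E'
from h import *
w=wcam('w4.png'); print(tipcar());
E
```

```text
time: 7.48
ee_pos: [0.5377, 0.0833, 0.1145]
ee_rot: [0.701, -0.083, 0.703, 0.083]
ft_force: [-0.8, -0.6, 1.1]
width: -0.003
[0.0424 0.0668 0.0436]
```

View pics/w4.png

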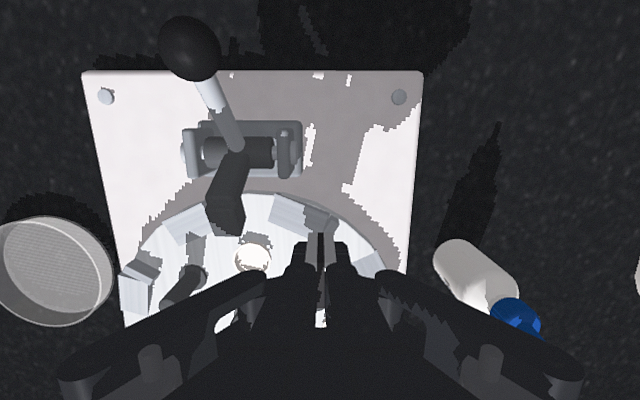

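```bash
python3 -m creep '[[-1,0,-0.004,0,0,0,0],[-1,0,-0.008,0,0,0,0],[-1,0,-0.012,0.001,0,0,0],[-1,0,-0.015,0.002,0,0,0],[-1,0,-0.018,0.004,0,0,0],[-1,0,-0.021,0.005,0,0,0],[-1,0,-0.024,0.006,0,0,0],[-1,0,-0.027,0.008,0,0,0],[-1,0,-0.030,0.009,0,0,0],[-1,0,-0.033,0.010,0,0,0],[-1,0,-0.036,0.011,0,0,0],[-1,0,-0.039,0.011,0,0,0],[-1,0,-0.042,0.012,0,0,0],[-1,0,-0.045,0.012,0,0,0],[-1,0,-0.045,0.012,0,0,0]]'
python3 - <<'E'
from h import *
w=wcam('w5.png'); print(tipcar()); 
c=snap('top','t5.png');cv2.imwrite('pics/t5z.png',cv2.resize(c['pixels'][170:230,260:340,::-1],None,fx=8,fy=8,interpolation=cv2.INTER_CUBIC))
E
```

```text
time: 9.4
ee_pos: [0.5609, 0.042, 0.1165]
ee_rot: [0.702, -0.083, 0.702, 0.083]
ft_force: [-0.7, 0.4, 0.1]
width: -0.001
[0.0543 0.0215 0.0435]
```

View pics/w5.png

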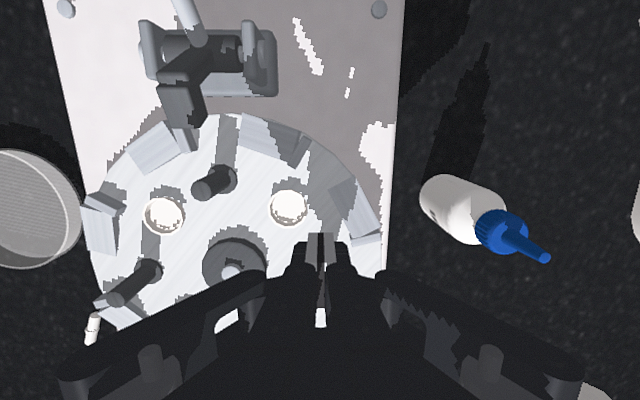

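View pics/t5z.png

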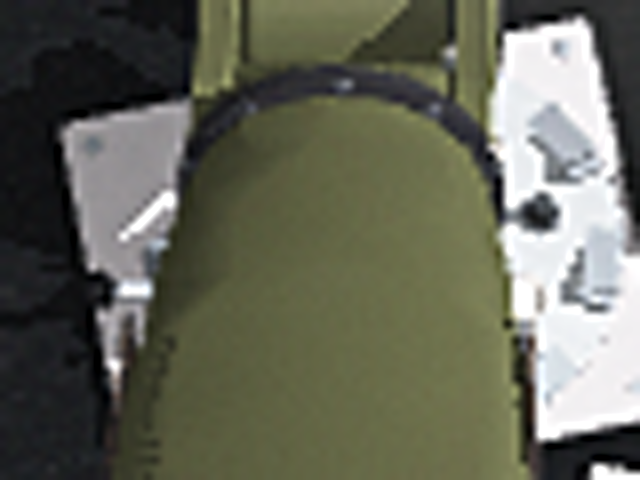

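```bash
cat >> h.py <<'E'
def wheelfit(w,posts,cups,extra=[]):
    """posts:[(uv,nominal deg at wheel=0)], cups same (radius free)"""
    def g(v):
        p=[P[0]+v[0],P[1]+v[1],P[2]]; o=[v[0]/.003*1.0,v[1]/.003*1.0]
        for u,a in posts: b=np.radians(a)+v[2]; o+=list(proj(w,car(p,[.056*np.cos(b),.056*np.sin(b),.058]))-u)
        for u,a in cups: b=np.radians(a)+v[2]; o+=list(proj(w,car(p,[v[3]*np.cos(b),v[3]*np.sin(b),.032]))-u)
        for u,X in extra: o+=list(proj(w,car(p,X))-u)
        return np.array(o)
    r=least_squares(g,[0,0,-.6,.056]); print('wheel',r.x,'res',r.fun); return r.x
E
python3 - <<'E'
from h import *
w=ctrl.camera('wrist'); s,e,R=pose(); T=np.array(w['T_tool_cam']); Rwc=R@T[:3,:3]; w['R']=Rwc.T; w['t']=-Rwc.T@(R@T[:3,3]+e)
wheelfit(w,[((203,191),135),((114,299),225)],[((164,214),180),((290,207),90)],[((231,272),[0,0,.036])])
a=w['pixels'][60:320,60:420,::-1]; cv2.imwrite('pics/w5z.png',cv2.resize(a,None,fx=2.2,fy=2.2,interpolation=cv2.INTER_CUBIC))
E
```

```text
wheel [ 0.0007  0.0004 -0.7332  0.0526] res [ 0.238   0.1278 -0.4186 -0.786   0.4988 -0.8029 -1.4113  0.3072 -0.0531
  1.3391  1.4257  0.2226]
```

View pics/w5z.png

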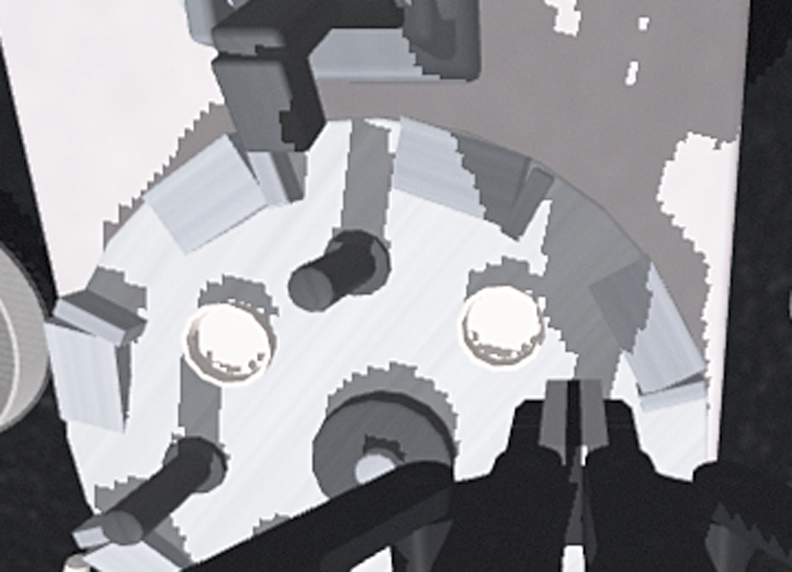

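```bash
python3 -m creep '[[-1,0,-0.001,0,0,0,0],[-1,0,-0.002,0,0,0,0],[-1,0,-0.0028,0,0,0,0],[-1,0,-0.0028,0,0,0,0],[-1,0,-0.0028,0,0,0,0]]'
python3 - <<'E'
from h import *
print(tipcar())
w=wcam('w6.png')
a=w['pixels'][60:320,60:420,::-1]; cv2.imwrite('pics/w6z.png',cv2.resize(a,None,fx=2.2,fy=2.2,interpolation=cv2.INTER_CUBIC))
E
```

```text
time: 10.18
ee_pos: [0.5615, 0.0395, 0.1165]
ee_rot: [0.702, -0.083, 0.702, 0.083]
ft_force: [0.3, 2.0, 0.1]
width: -0.0
[0.0543 0.0189 0.0435]
```

View pics/w6z.png

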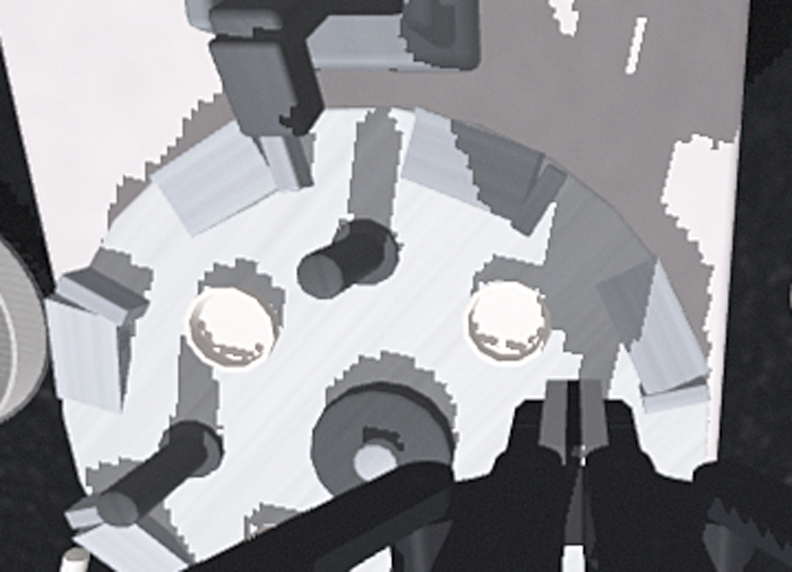

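Run:
```python
from h import *
w=wcam('w6b.png')
U=lambda u:(np.array(u)+.5)/2.2-.5+60
wheelfit(w,[(U((319,277)),135),(U((119,508)),225)],[(U((233,326)),180),(U((507,320)),90)],[(U((383,447)),[0,0,.034])])
```

```text
wheel [ 0.001   0.001  -0.7531  0.0515] res [ 0.3419  0.3453  0.3333 -2.5437 -0.222   0.0537 -0.4801  0.869   0.3615
  0.098  -0.1363  2.5737]
```

```bash
python3 -m creep '[[-1,0,-0.001,0,0,0,0],[-1,0,-0.001,0,0,0,0],[-1,0,-0.001,0,0,0,0],[-1,0,0.004,-0.001,0,0,0],[-1,0,0.01,-0.002,0,0,0],[-1,-0.03,0.01,-0.002,0,0,0],[-1,-0.07,0.01,-0.002,0,0,0],[-1,-0.11,0.01,-0.002,0,0,0],[-1,-0.147,0.003,-0.03,0,0,0],[-1,-0.147,0.001,-0.054,0,0,0],[-1,-0.147,0.001,-0.054,0,0,0],[-1,-0.147,0.001,-0.054,0,0,0]]'
python3 - <<'E'
from h import *
print(tipcar())
w=wcam('w7.png')
a=w['pixels'][40:280,220:430,::-1]; cv2.imwrite('pics/w7z.png',cv2.resize(a,None,fx=2.5,fy=2.5,interpolation=cv2.INTER_CUBIC))
E
```

```text
time: 11.78
ee_pos: [0.5091, 0.0281, 0.2635]
ee_rot: [0.702, -0.083, 0.702, 0.083]
ft_force: [-0.2, 0.3, 0.3]
width: 0.001
[0.0007 0.02   0.1905]
```

View pics/w7z.png

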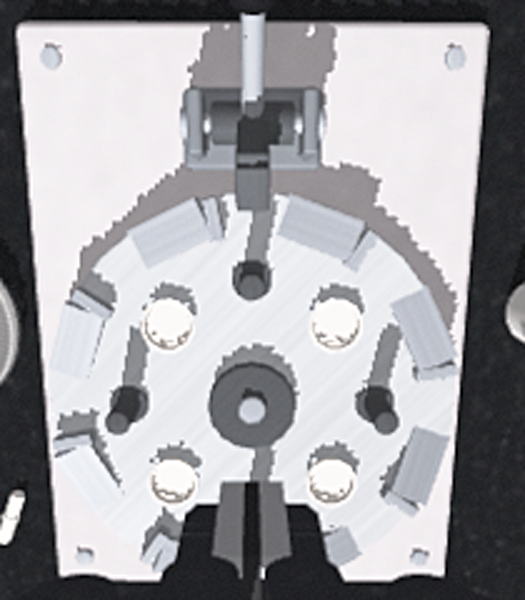

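```bash
python3 -m creep '[[-1,0,0.05,0,0,0,0],[-1,0,0.1,0,0,0,0],[-1,0,0.15,0,0,0,0],[-1,0,0.168,0,0,0,0],[-1,0,0.168,0,0,0,0],[-1,0.05,0.168,0,0,0,0],[-1,0.1,0.168,0,0,0,0],[-1,0.107,0.168,0,0,0,0],[-1,0.107,0.168,0,0,0,0]]'
python3 - <<'E'
from h import *
print(tipcar());plan([0,.125,.083])
w=wcam('w8.png')
c=ctrl.camera('scene');cv2.imwrite('pics/s8z.png',cv2.resize(c['pixels'][150:270,230:390,::-1],None,fx=4,fy=4,interpolation=cv2.INTER_CUBIC))
E
```

```text
time: 12.95
ee_pos: [0.4707, 0.191, 0.1574]
ee_rot: [0.702, -0.083, 0.702, 0.083]
ft_force: [0.3, 0.0, -0.4]
width: -0.0
[0.0011 0.1874 0.0844]
t 12.95 tcp [0.4707 0.191  0.1574] shift [ 0.0013 -0.0624 -0.0012] turn [ 0.0011 -0.0001 -0.0001] F [ 0.2772  0.0193 -0.4242] w -0.00038152702469331314
```

View pics/s8z.png

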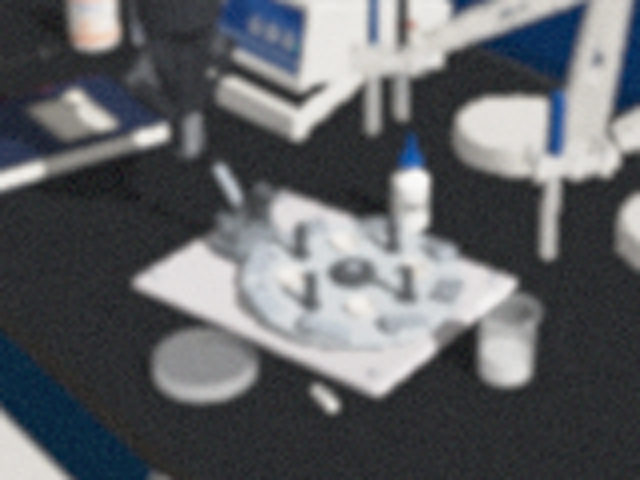

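```bash
python3 -m creep '[[-1,0,-0.004,-0.001,0,0,0],[-1,0,-0.008,-0.001,0,0,0],[-1,0,-0.012,-0.001,0,0,0],[-1,0,-0.016,-0.001,0,0,0],[-1,0,-0.02,-0.001,0,0,0],[-1,0,-0.024,-0.001,0,0,0],[-1,0,-0.028,-0.001,0,0,0],[-1,0,-0.032,-0.001,0,0,0],[-1,0,-0.036,-0.001,0,0,0],[-1,0,-0.04,-0.001,0,0,0],[-1,0,-0.044,-0.001,0,0,0],[-1,0,-0.048,-0.001,0,0,0],[-1,0,-0.052,-0.001,0,0,0],[-1,0,-0.056,-0.001,0,0,0],[-1,0,-0.06,-0.001,0,0,0],[-1,0,-0.064,-0.001,0,0,0],[-1,0,-0.067,-0.001,0,0,0],[-1,0,-0.067,-0.001,0,0,0]]'
python3 - <<'E'
from h import *
print(tipcar())
c=ctrl.camera('scene');cv2.imwrite('pics/s9z.png',cv2.resize(c['pixels'][150:270,230:390,::-1],None,fx=4,fy=4,interpolation=cv2.INTER_CUBIC))
E
```

```text
time: 15.3
ee_pos: [0.4856, 0.1259, 0.1582]
ee_rot: [0.703, -0.083, 0.701, 0.083]
ft_force: [-0.3, 0.5, -0.7]
width: 0.002
[0.0007 0.1205 0.0852]
```

View pics/s9z.png

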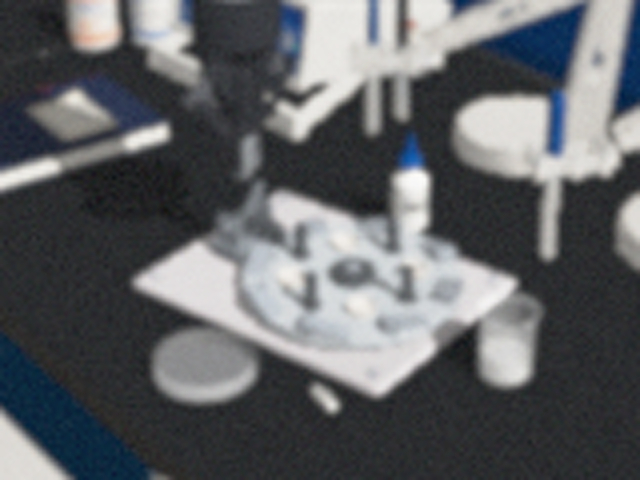

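```bash
python3 -m creep '[[-1,0,-0.003,-0.001,0,0,0],[-1,0,-0.006,-0.001,0,0,0],[-1,0,-0.009,-0.001,0,0,0],[-1,0,-0.009,-0.001,0,0,0],[-1,0,-0.009,-0.001,0,0,0],[-1,0,-0.009,-0.001,0,0,0]]'
python3 - <<'E'
from h import *
print(tipcar())
c=ctrl.camera('scene');cv2.imwrite('pics/s10z.png',cv2.resize(c['pixels'][170:220,270:330,::-1],None,fx=10,fy=10,interpolation=cv2.INTER_CUBIC))
for a in (0,.2,.4,1.1):
    th=np.arctan2(53,-24)-a
    print(a,(proj(c,car(P,[0,.118+.058*np.cos(th),.044+.058*np.sin(th)]))-[270,170])*10)
E
```

```text
time: 16.1
ee_pos: [0.4863, 0.118, 0.1582]
ee_rot: [0.703, -0.082, 0.702, 0.084]
ft_force: [-3.3, 12.8, 0.1]
width: 0.001
[-0.0005  0.1129  0.0852]
0 [256.2822 225.0838]
0.2 [231.3661 206.2972]
0.4 [205.702 193.048]
1.1 [125.3106 194.8908]
```

View pics/s10z.png

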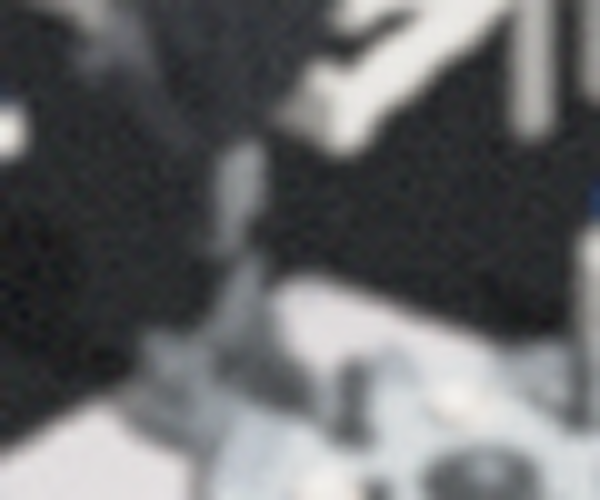

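```bash
python3 -m creep '[[-1,0,0.01,0,0,0,0],[-1,0,0.03,0,0,0,0],[-1,0,0.05,0,0,0,0],[-1,0,0.06,0,0,0,0],[-1,-0.05,0.06,0,0,0,0],[-1,-0.105,0.06,0,0,0,0],[-1,-0.105,0,0,0,0,0],[-1,-0.105,-0.05,0,0,0,0],[-1,-0.105,-0.093,0,0,0,0],[-1,-0.105,-0.093,0,0,0,0],[-1,-0.105,-0.093,0,0,0,0]]'
python3 - <<'E'
from h import *
print(tipcar())
w=wcam('w11.png')
a=w['pixels'][40:280,220:430,::-1]; cv2.imwrite('pics/w11z.png',cv2.resize(a,None,fx=2.5,fy=2.5,interpolation=cv2.INTER_CUBIC))
c=ctrl.camera('scene');cv2.imwrite('pics/s11z.png',cv2.resize(c['pixels'][150:270,230:390,::-1],None,fx=5,fy=5,interpolation=cv2.INTER_CUBIC))
E
```

```text
time: 17.52
ee_pos: [0.5078, 0.0275, 0.2629]
ee_rot: [0.703, -0.082, 0.702, 0.084]
ft_force: [-0.1, -0.9, 0.5]
width: 0.002
[-0.0006  0.0199  0.1899]
```

View pics/w11z.png

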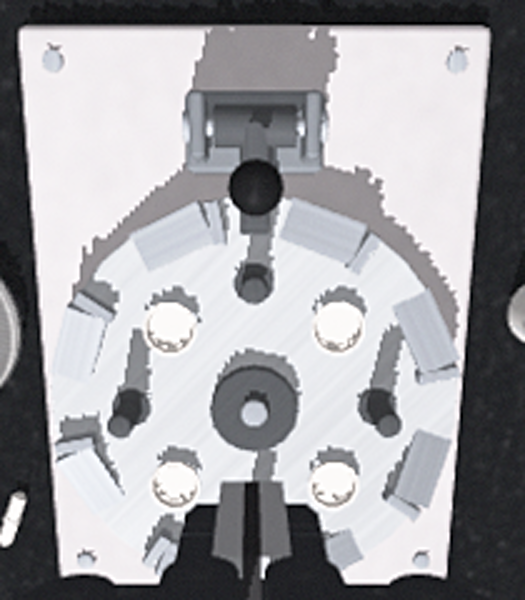

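View pics/s11z.png

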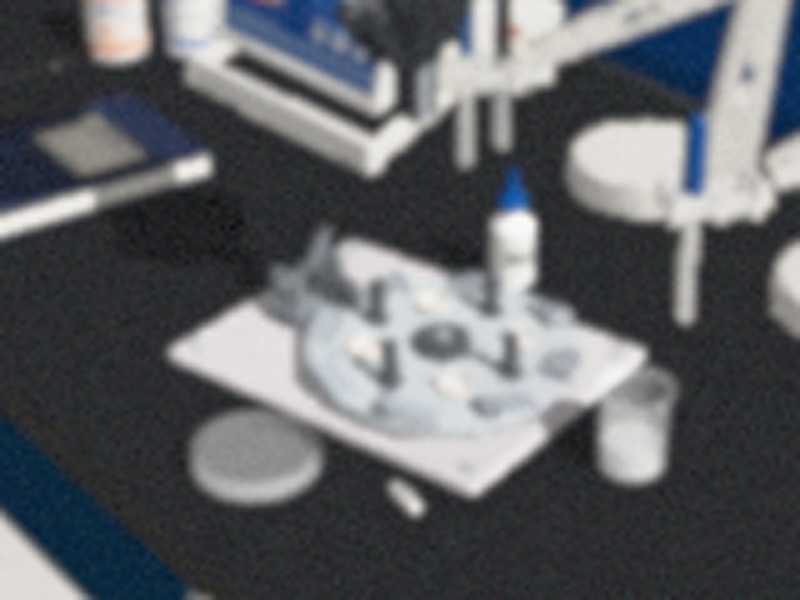

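Run:
```python
from h import *
c=snap('scene','s12.png')
A=cv2.imread('pics/scene0.png',0).astype(np.float32);B=cv2.imread('pics/s12.png',0).astype(np.float32)
for n,(r0,r1,c0,c1) in dict(plateleft=(205,235,258,300),platefront=(225,255,295,345),right=(205,250,325,365),dish=(228,255,262,300),bottle=(180,210,322,345),beaker=(218,252,345,372),bar=(242,256,304,318)).items():
    try:
        W=np.eye(2,3,dtype=np.float32); cc,W=cv2.findTransformECC(A[r0:r1,c0:c1],B[r0:r1,c0:c1],W,cv2.MOTION_TRANSLATION); print(n,round(cc,3),W[:,2])
    except Exception as e: print(n,'fail')
```

```text
plateleft 0.992 [0.2134 0.1507]
platefront 0.978 [0.1537 0.3266]
right 0.959 [0.2933 0.2701]
dish 1.0 [-0.0652  0.032 ]
bottle 0.982 [0.1254 0.0553]
beaker 0.999 [0.0323 0.1115]
bar 0.999 [-0.0055  0.0424]
```

```bash
python3 -c "
from h import *
print(ctrl.hand_in())"
```

```text
the job is handed in; nothing more can be done
None
```

I lifted the pawl by its ball until it stayed thrown over, pushed the wheel one notch clockwise by a post, then pushed the ball back so the pawl dropped. I handed in at about 18 s of robot time, with the arm hovering clear above the carousel.

What the last checks showed:
- **Wheel:** before the pawl was dropped, two camera fits during the push gave -0.73 and then -0.75 rad. I pushed 1 mm more after that. The final wrist view puts a post directly in line with the pawl, so I judge it at about -0.78 rad, within the ±0.09 play.
- **Pawl:** the ball is back where it started relative to the hub, within about a pixel in the wrist view, so the nose should be fully down in its notch.
- **Surroundings:** the dish, bottle, beaker and stirring bar show no movement beyond about 0.1 pixel. The pen, book and flask I did not check numerically, but no move went near them.

Two things were not perfect:
- **Lifting the pawl:** the first push stopped with the ball still against the finger, not over centre. I pushed 15 mm further and it went over.
- **Dropping the pawl:** at the end of that push the finger briefly pressed the already lowered ball at about 13 N. Comparing pictures from before and after, the carousel may have shifted by up to about 1 mm, which is close to the limit of what I can measure.

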